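# Push a carrier of test tiles through the drying gate

### The arm

A 6-joint arm with a two-finger parallel gripper is mounted at the origin on the work surface. World frame = base frame: x ahead of the robot, y to its left, z up, the work surface at z = 0. Lengths are in m, angles in rad, forces in N, time in s.
With the tool pointing down it reaches from about 0.35 to 0.975 m from the base axis. Payload 4.9 kg.
Tool frame: the origin (TCP) lies on the centre line of the jaws, within the pads' length; the fingertips stand 17 mm ahead of it and the grasp point (between the pads) lies 2 mm behind it (ctrl.tcp_to_tips is the x of the fingertips in the tool frame, in m); x points along the fingers, z is the direction in which the jaws open and shut, and the axes are right-handed (so a half turn about x gives the same grasp; the last joint's range is limited). The gripper opens to 85 mm and grips with 20 to 120 N. Pads are 22 mm wide; open, the fingers measure 114 mm over their backs; the gripper's body (76 mm by 85 mm) begins 54 mm behind the grasp point. The pads swing forward as they close: fully open they stand 13 mm farther back than shut.
Start: joints at [1.056, 0.053, 1.613, -0, 1.476, -0.119], TCP at [0.241, 0.577, 0.248] pointing down, gripper open.
Joint ranges: [-3.01, 3.01], [-1.01, 2.22], [0.06, 2.58], [-1.02, 4.17], [0.09, 2.62], [-3.14, 3.14]. Speed limits (rad/s): [2.57, 2.57, 3.14, 3.14, 3.14, 3.14].

### API

Orientations are given as a rotation vector (axis times angle).
In Python, from station import ctrl, cams, finder gives the robot as it stands.
- The arm moves only by the tool step_arm, never from a script. Its argument "moves" is a list of rows, each a list of 3 entries, a list of its own where there are three numbers: the shift along the tool's x, y, z in cm, then the turn, a rotation vector about the tool's x, y, z in degrees, then the opening, from 0 (shut) to 1 (fully open). A call has exactly 10 rows; each row is the pose to reach, as a shift and turn from the pose measured when the call began, along the tool's axes at that moment; what a row does not reach only later rows make up. A row lasts 1/12 s, in which the tool goes at most 41.7 mm and 7.16 degrees, less where a joint would pass 70% of its speed; a pose out of reach is approached as far as the arm can. A call with a gripper value outside its range is refused whole. The fingers move at their own pace and stop on an object; "grip_force" is the grip in N (left out, the last holds). Time passes only in rows, so rows that repeat a pose let the fingers close, or fill a call up. It gives the time, the measured TCP pose, the force and the opening at its end, in the units of the state.
- ctrl.get_obs(): the state, without advancing time (a new reading comes with each control period).
- cams.get_image(name): name is "scene" or "top"; returns a dict with "pixels" (384x512x3 uint8, blue, green, red), "fx", "fy", "cx", "cy" (pixels), "position" and "attitude" of the camera in the world. Camera axes: x right, y up, looking along -z (the intrinsics and any distortion apply to the point x, -y, -z); pixel columns grow to the right and rows downward; lengths in m; the calibration is good to about 2 mm. A picture is of the moment at which its call begins. There is no depth.
- ctrl.finish_job(): hands the job in, once; it reports no verdict.
Trained networks look in the newest picture that a camera, given by its name, has taken for a name from the list of things; names that differ only in an ending like _2 or _b are one class to them, and where a whole thing is asked for, a point or a joint stands for the part that bears it (a point fixed in the world has none). Each returns a list of dicts, best first, with "conf" (0 to 1); they miss things now and then, are a little off and sometimes report something else, mostly with a low value. They report only what shows in the picture. A call takes as long as a camera call. They do not tell look-alikes from the thing itself.
- finder.find_in(camera, name): "at" ([column, row] in pixels, amid what is visible of it).
- finder.regions_of(camera, name): "region" (384x512 bool, what is visible of it) and "at" ([column, row] in pixels, amid what is visible of it).
- finder.tip_of(camera, name): "at" ([column, row] in pixels: a listed point, or the origin of a listed thing).
The state is a dict: "t": time; "q": joint angles; "dq": joint speeds; "effort": joint torques, N m; "tool_pos": TCP position; "tool_rot": TCP orientation; "contact_force": force on the tool from outside, world axes, zero at the start; "wrist_torque": the same for the moment, N m; "opening": finger opening in m.
Only numpy, scipy, OpenCV 4.12 (cv2) and the standard library are available. Lean on these libraries where they do the work, as an engineer would, in place of code of your own. Each camera call takes 0.05 s, during which the arm holds its last target. There are 200 camera calls.

### The job

Using the fingertips only, push the rail beside the chute outwards with one finger so that the gate swings up, and keep it held up while another finger pushes the tile carrier by its push plate along the chute, under the gate and fully home against the end stop, without the gate touching the carrier. Only then let the gate swing shut behind the tiles and take the hand away. Slide the carrier, do not lift it, and leave the other things on the bench where they are.

Things in the scene. Friction and masses are not known exactly. Their poses are not given: they have to be found in the camera images.
- chute: Fixed aluminium drying chute. Origin: on the bench under its centre line; x = direction of travel, z up, +y = the side with hinge and rail. Mouth at x -190 mm, gate plane at x 160. Floor top at z 10; side walls 6 mm thick, inner faces at y +-37, tops at z 30 (48 beyond the gate). Bystanders stand beside it, over 60 mm from the centre line, and a brush lies beyond the mouth.
- stop (a point): Centre of the dark rubber end stop's face (chute x 266, y 0, z 35 mm), on a grey fan box 120 mm wide and 110 high that closes the chute's end (x 282 to 366).
- carrier: Loose wooden tile carrier in the chute, 0.25 to 0.5 kg. Origin: centre of the underside of its base board, 180 (x) x 70 x 8 mm; x along the travel. Front half (x 0 to 90): five upright test tiles, y +-18, tops at z 40. Rear half: bare low tail. Home, its front edge is on the end stop: origin at chute x 176 mm, tiles all past the gate, tail under it.
- push_plate (a point): Centre of the rear face of the upright push plate at the carrier's tail end (carrier x -90, y 0, z 30 mm): 44 mm wide in y, 6 mm thick, its top 63 mm above the bench. It stays on the mouth side of the gate even when the carrier is home.
- gate (a joint): Gate angle (rad): 0 shut, 1.25 upper stop. A spring and its weight shut it when let go. Shut, it blocks the tiles but not the tail; from 0.85 up the tiles pass clear under it. The carrier cannot push it open.
- hinge (a point): Point of the gate's hinge line above the gate plane (chute x 160, y 48, z 28 mm); the line runs along the chute's x, outside the +y wall, with two bearings 36 mm high (x -135 and 178, y 44 to 56). The gate is a 5 mm aluminium panel across the chute, from z 25 to 51 mm when shut; it swings up and over towards +y.
- rail_outer (a point): Mouth-side end of the steel hold-open rail's axis: a round bar 10 mm thick, parallel to the chute's x (x -145 to 115 mm), fixed to the gate, 44 mm from the hinge line. Gate shut: y 29, z 68 mm, above the chute. Push it outwards (chute +y) to raise the gate: y 71, z 66 at 1.0 rad; y 80, z 59 at 1.25. Takes 2 to 5 N anywhere along it; a finger can slide along it.
- rail_inner (a point): Gate-side end of the same rail's axis (chute x 115 mm). At each end an arm (x -137 and 105) joins the rail to the hinge.
- bowl: Bystander, to be left alone: dark clay bowl, 110 mm across, 65 mm high. Origin: centre of its underside.
- glaze_jar: Bystander, to be left alone: white lidded jar, 60 mm across, 80 mm high. Origin: centre of its underside.
- cone_stand: Bystander, to be left alone: grey stoneware stilt, 52 mm across its foot, 60 mm high. Origin: centre of its underside.
- cup: Bystander, to be left alone: unglazed cup, 68 mm across, 70 mm high. Origin: centre of its underside.
- rib: Bystander, to be left alone: flat wooden rib, 95 x 50 x 8 mm. Origin: centre of its underside.
- spare_tile: Bystander, to be left alone: loose glaze test tile lying flat, 50 x 36 x 6 mm. Origin: centre of its underside.
- brush: Bystander, to be left alone: brush, 180 mm long, lying beyond the chute's mouth. Origin: centre of its underside.
Mind the look-alikes: they are no part of the job. What is shaped like the carrier but orange or pink is not meant.

How it is judged:
By the outcome, as a careful person would: the job done as asked, in the order asked, and still so for the second after the job is handed in, with the robot touching nothing.
It also fails if it takes over 53 s, if anything falls off the work surface, if the arm or the gripper's body presses on something with over 40 N, if the wrist force passes 120 N, or if a joint passes its speed limit or range.

## Working session

There is one attempt and no reset: what is moved stays moved. The work goes in short steps, Python scripts to look and compute and a tool call to move; the robot and the scene stay as the last step left them, time stands still between calls to the robot, and variables do not carry over. Pictures are saved under pics/ and viewed, on a budget of 10 in all, crops included, one or two more only if the job needs it, and the job is handed in when it is done.

Besides the shell and the picture viewer there is one more tool, called after "Request:" by a JSON object that holds its "api" and its "payload", one argument or row to a line. step_arm: Moves the arm, as the interface text tells. Its arguments: {"type":"object","properties":{"moves":{"type":"array"},"grip_force":{"type":"number"}},"required":["moves"]}

```bash
ls; mkdir -p pics; cat > h.py <<'E'
import numpy as np, cv2
from scipy.spatial.transform import Rotation as R
from station import ctrl, cams, finder
def att(im):
    a=np.array(im["attitude"],float)
    return a if a.shape==(3,3) else (R.from_rotvec(a).as_matrix() if a.size==3 else R.from_quat(a).as_matrix())
def proj(im,P):
    p=(np.atleast_2d(P)-np.array(im["position"]))@att(im)
    return np.c_[im["cx"]+im["fx"]*p[:,0]/-p[:,2], im["cy"]-im["fy"]*p[:,1]/-p[:,2]]
def onz(im,uv,z):
    d=att(im)@np.array([(uv[0]-im["cx"])/im["fx"],-(uv[1]-im["cy"])/im["fy"],-1.])
    o=np.array(im["position"]); return o+d*(z-o[2])/d[2]
E
python3 - <<'E'
from h import *
print(ctrl.get_obs())
Z=dict(stop=.035,push_plate=.03,hinge=.028,rail_outer=.068,rail_inner=.068,carrier=.01,chute=0,bowl=0,glaze_jar=0,cone_stand=0,cup=0,rib=0,spare_tile=0,brush=0)
for c in("scene","top"):
    im=cams.get_image(c); cv2.imwrite(f"pics/{c}0.png",im["pixels"])
    print(c,{k:v for k,v in im.items() if k!="pixels"})
    for n,z in Z.items():
        r=finder.tip_of(c,n)
        print(n,[(round(d["conf"],2),np.round(d["at"],1).tolist(),np.round(onz(im,d["at"],z),3).tolist()) for d in r[:3]])
E
```

```text
pics
{'t': 0.0, 'q': array([ 1.05600533e+00,  5.33653621e-02,  1.61429975e+00,  2.14554242e-05,
        1.47598798e+00, -1.18999228e-01]), 'dq': array([-9.53887043e-04, -1.33753220e-03, -3.18671494e-04,  1.97828696e-03,
       -2.03056271e-04, -8.52247206e-05]), 'effort': array([ 6.22203679e-04, -3.93687272e+01, -3.70177925e+01, -5.46103945e-05,
        7.02900157e-03,  8.45989007e-06]), 'tool_pos': array([0.24066478, 0.57617037, 0.24705427]), 'tool_rot': array([-0.91389781,  1.37273196,  0.91239643]), 'contact_force': array([ 0.07370912, -0.4397527 , -0.35299644]), 'wrist_torque': array([-0.00760637, -0.00763949,  0.0153476 ]), 'opening': 0.0851171777019767}
scene {'fx': 389.8021945580776, 'fy': 389.8021945580776, 'cx': 248.455546599044, 'cy': 189.983740353063, 'position': array([ 1.23236649, -0.0864019 ,  0.72053451]), 'attitude': array([0.67288819, 0.54596331, 1.2783121 ])}
stop [(0.71, [114.6, 213.9], [0.548, -0.267, 0.035])]
push_plate [(0.92, [67.3, 168.1], [0.342, -0.399, 0.03]), (0.89, [244.2, 198.9], [0.56, 0.046, 0.03]), (0.87, [297.4, 122.6], [0.268, 0.276, 0.03])]
hinge [
[... 1446 characters left out ...]
-0.091, 0.068]), (0.29, [325.9, 146.1], [0.695, -0.151, 0.068])]
rail_inner [(0.85, [310.9, 181.9], [0.587, -0.108, 0.068])]
carrier [(0.71, [286.9, 191.8], [0.564, -0.043, 0.01]), (0.61, [372.8, 283.4], [0.3, -0.301, 0.01])]
chute [(0.97, [273.3, 188.3], [0.575, -0.002, 0.0])]
bowl [(0.95, [246.6, 139.0], [0.728, 0.084, 0.0])]
glaze_jar [(0.98, [293.9, 141.8], [0.723, -0.063, 0.0])]
cone_stand [(0.52, [228.0, 165.5], [0.642, 0.139, 0.0]), (0.48, [324.8, 142.7], [0.724, -0.159, 0.0]), (0.22, [329.8, 180.4], [0.605, -0.175, 0.0])]
cup [(0.94, [304.7, 239.7], [0.422, -0.1, 0.0])]
rib [(0.84, [250.9, 226.3], [0.457, 0.063, 0.0])]
spare_tile [(0.66, [210.5, 217.4], [0.481, 0.185, 0.0])]
brush []
```

```bash
cat > fit.py <<'E'
from h import *
from scipy.optimize import least_squares
C=dict(stop=[.266,0,.035],hinge=[.160,.048,.028],rail_outer=[-.145,.029,.068],rail_inner=[.115,.029,.068],chute=[0,0,0])
obs=[];ims={}
for c in("scene","top"):
    ims[c]=cams.get_image(c)
    for n in C:
        for d in finder.tip_of(c,n)[:1]: obs.append((c,n,np.array(d["at"])))
def W(p,P):
    c,s=np.cos(p[2]),np.sin(p[2]);P=np.atleast_2d(P)
    return np.c_[p[0]+c*P[:,0]-s*P[:,1],p[1]+s*P[:,0]+c*P[:,1],P[:,2]]
f=lambda p:np.concatenate([proj(ims[c],W(p,C[n]))[0]-a for c,n,a in obs])
r=least_squares(f,[.57,0,-1.65],loss="soft_l1")
print(r.x,np.degrees(r.x[2]))
for (c,n,a),e in zip(obs,f(r.x).reshape(-1,2)): print(c,n,e.round(1))
np.save("chute.npy",r.x)
for c,im in ims.items():
    px=im["pixels"].copy()
    L=[[-.19,.037,.03],[.16,.037,.03],[-.19,-.037,.03],[.16,-.037,.03],[-.145,.029,.068],[.115,.029,.068],[.266,-.03,.035],[.266,.03,.035]]
    q=proj(im,W(r.x,L)).round().astype(int)
    k=1.5; px=cv2.resize(px,None,fx=k,fy=k,interpolation=cv2.INTER_CUBIC)
    for i in range(0,8,2): cv2.line(px,tuple(int(v*k) for v in q[i]),tuple(int(v*k) for v in q[i+1]),(255,0,255),1)
    cv2.imwrite(f"pics/{c}1.png",px)
E
python3 fit.py
```

```text
[ 0.57181585 -0.00842143 -1.69410069] -97.06481936090688
scene stop [ 0.9 -1. ]
scene hinge [0.2 0.3]
scene rail_outer [ 0.  -1.3]
scene rail_inner [1.2 0.7]
scene chute [ 0.6 -1.9]
top stop [1.  2.6]
top hinge [ 0.7 -0.9]
top rail_outer [0.3 0.3]
top rail_inner [ 6.3 -0.9]
top chute [ 0.5 -3.3]
```

View pics/top1.png

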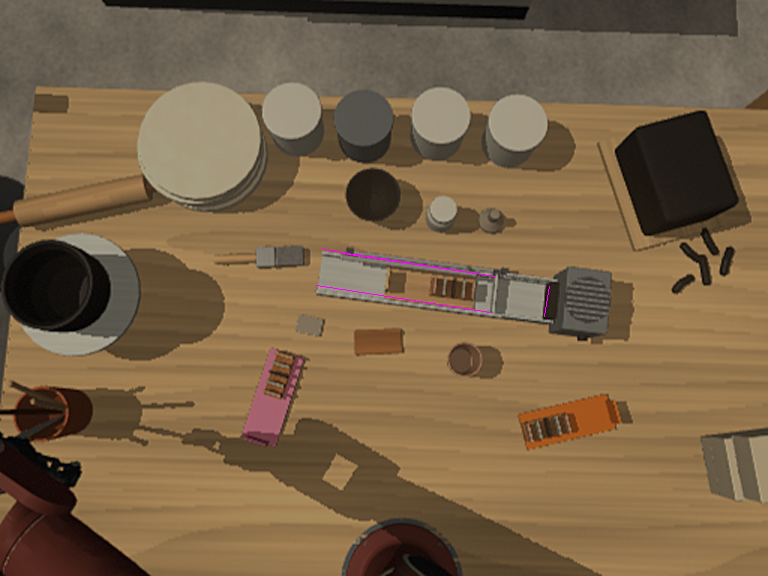

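View pics/scene1.png

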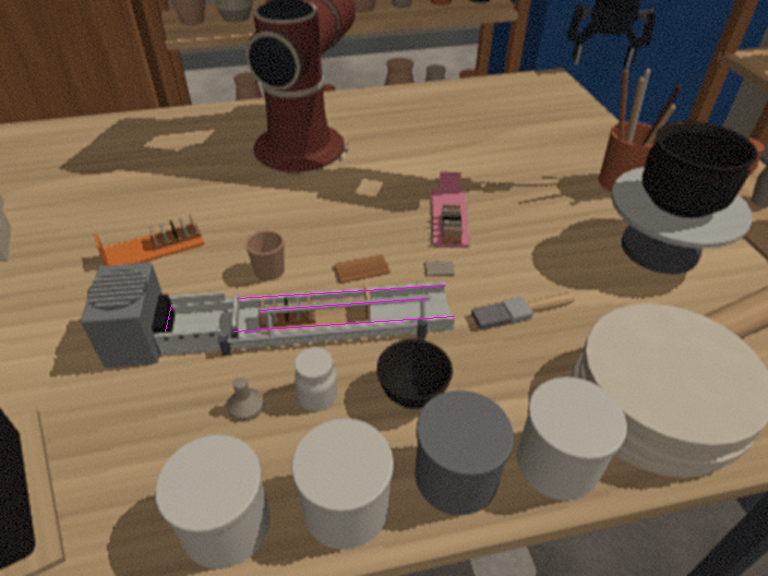

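The overlay fits: in the top view the chute runs from its mouth at (318,275) to the fan box at (580,300). The wooden carrier sits at (395..475, 285), and the pink and orange look-alikes lie outside the chute. Tall pots stand on the left near the arm. Next I'll work out positions and clearances.

```bash
cat >> h.py <<'E'
def chute2w(P,p=None):
    p=np.load("chute.npy") if p is None else p
    c,s=np.cos(p[2]),np.sin(p[2]);P=np.asarray(P,float)
    return np.array([p[0]+c*P[0]-s*P[1],p[1]+s*P[0]+c*P[1],P[2]])
def w2chute(X):
    p=np.load("chute.npy");c,s=np.cos(p[2]),np.sin(p[2]);d=np.asarray(X)[:2]-p[:2]
    return np.array([c*d[0]+s*d[1],-s*d[0]+c*d[1],X[2]])
def goal_rot(sign=1):
    y=np.load("chute.npy")[2]; ex=np.array([0,0,-1.]); ez=sign*np.array([-np.sin(y),np.cos(y),0])
    return R.from_matrix(np.c_[ex,np.cross(ez,ex),ez])
def tell(sign=1):
    o=ctrl.get_obs();r=R.from_rotvec(o["tool_rot"])
    print("t",round(o["t"],2),"tcp chute mm",(w2chute(o["tool_pos"])*1e3).round(1),"F chute",(w2chute(np.r_[o["contact_force"][:2]+np.load("chute.npy")[:2],0])[:2]).round(1),o["contact_force"][2].round(1),"open mm",round(o["opening"]*1e3,1),"rot err deg",np.degrees((r.inv()*goal_rot(sign)).as_rotvec()).round(1), "tips",ctrl.tcp_to_tips)
    return o,r
def shift(P,sign=1):
    o,r=tell(sign); print("shift cm",(r.inv().apply(chute2w(np.array(P)/1e3)-o["tool_pos"])*100).round(2))
E
python3 - <<'E'
from h import *
S=cams.get_image("scene");T=cams.get_image("top")
def tri(a,b):
    A=[];B=[]
    for im,uv in((S,a),(T,b)):
        d=onz(im,uv,0)-im["position"];d/=np.linalg.norm(d);M=np.eye(3)-np.outer(d,d);A.append(M);B.append(M@im["position"])
    return np.linalg.solve(sum(A),sum(B))
print("pot rim",tri((471,98),(37,190)),"brushpot",tri((413,95),(33,275)))
for n,z in dict(bowl=0,glaze_jar=0,cone_stand=0,cup=0,rib=0,spare_tile=0).items():
    for c,im in(("scene",S),("top",T)):
        d=finder.tip_of(c,n)
        for e in d[:1]: print(n,c,(w2chute(onz(im,e["at"],0))*1e3).round())
print("plate",[(w2chute(tri(a,b))*1e3).round(1) for a,b in [((244.2,198.9),(258.3,187))]])
for c,im in(("scene",S),("top",T)):
    for n,z in(("push_plate",.04),("carrier",.01)):
        print(c,n,[(w2chute(onz(im,e["at"],z))*1e3).round() for e in finder.tip_of(c,n)])
for s in(1,-1): tell(s)
print([a for a in dir(ctrl) if a[0]!="_"])
E
```

```text
pot rim [0.52153537 0.61648069 0.21830939] brushpot [0.29580549 0.64435109 0.09891197]
bowl scene [-104.  151.    0.]
bowl top [-111.  149.    0.]
glaze_jar scene [ 35. 153.   0.]
glaze_jar top [ 36. 149.   0.]
cone_stand scene [135. 155.   0.]
cone_stand top [134. 162.   0.]
cup scene [ 129. -129.    0.]
cup top [ 119. -133.    0.]
rib scene [ -58. -126.    0.]
rib top [ -55. -122.    0.]
spare_tile scene [-194. -121.    0.]
spare_tile top [-195. -107.    0.]
plate [array([-52.2,  -6.9,  41.8])]
scene push_plate [array([-249., -330.,   40.]), array([-56., -13.,  40.]), array([ 424., -171.,   40.])]
scene carrier [array([ 334., -203.,   10.]), array([-234., -260.,   10.]), array([32., -6., 10.]), array([137., 162.,  10.])]
top push_plate [array([-260., -347.,   40.]), array([ 416., -190.,   40.]), array([-54.,  -7.,  40.])]
top carrier [array([-243., -255.,   10.]), array([ 344., -230.,   10.]), array([35.,  1., 10.])]
t 3.0 tcp chute mm [-539.9 -400.3  248.3] F chute [-0.4 -0.5] 0.1 open mm 85.1 rot err deg [74.4 -0.   0. ] tips 0.017
t 3.0 tcp chute mm [-539.9 -400.3  248.3] F chute [-0.4 -0.5] 0.1 open mm 85.1 rot err deg [-105.6   -0.    -0. ] tips 0.017
['MotionError', 'finish_job', 'get_obs', 'tcp_to_tips']
```

```bash
python3 - <<'E'
from h import *
shift([-92,-20,170])
E
```

```text
t 3.0 tcp chute mm [-539.9 -400.3  248.3] F chute [-0.4 -0.5] 0.1 open mm 85.1 rot err deg [74.4 -0.   0. ] tips 0.017
shift cm [  7.83 -48.68 -32.9 ]
```

Request:
{"api": "step_arm", "payload": {
  "moves": [
    [[0,-3,-2],[5,0,0],0.5],
    [[0,-6,-4],[10,0,0],0.5],
    [[0,-9,-6],[15,0,0],0.5],
    [[0,-12,-8],[20,0,0],0.5],
    [[0,-15,-10],[25,0,0],0.5],
    [[0,-18,-12],[30,0,0],0.5],
    [[0,-21,-14],[35,0,0],0.5],
    [[0,-24,-16],[40,0,0],0.5],
    [[0,-27,-18],[45,0,0],0.5],
    [[0,-30,-20],[50,0,0],0.5]
  ]
}}

```text
t: 3.83
tool_pos: [0.4413, 0.2749, 0.2486]
tool_rot: [-0.234, 1.557, 0.234]
contact_force: [0.4, 0.9, -0.6]
opening: 0.0428
```

```bash
python3 - <<'E'
from h import *
shift([-92,-20,170])
E
```

```text
t 3.83 tcp chute mm [-265.1 -164.4  248.6] F chute [-0.9  0.3] -0.6 open mm 42.8 rot err deg [24.1  0.  -0. ] tips 0.017
shift cm [  7.86 -21.71   6.08]
```

Request:
{"api": "step_arm", "payload": {
  "moves": [
    [[0,-3,0.8],[4,0,0],0.5],
    [[0,-6,1.7],[8,0,0],0.5],
    [[0,-9,2.5],[12,0,0],0.5],
    [[1,-12,3.4],[16,0,0],0.5],
    [[3,-15,4.2],[20,0,0],0.5],
    [[5,-18,5],[24.1,0,0],0.5],
    [[7,-20.5,5.8],[24.1,0,0],0.5],
    [[7.86,-21.7,6.1],[24.1,0,0],0.5],
    [[7.86,-21.7,6.1],[24.1,0,0],0.5],
    [[7.86,-21.7,6.1],[24.1,0,0],0.5]
  ]
}}

```text
t: 4.67
tool_pos: [0.5632, 0.0855, 0.1698]
tool_rot: [0.098, 1.569, -0.096]
contact_force: [-0.9, -0.0, -0.3]
opening: 0.0425
```

```bash
python3 - <<'E'
from h import *
o,r=tell()
out=[]
for c in("scene","top"):
    im=cams.get_image(c)
    q=proj(im,o["tool_pos"])[0]; print(c,q.round(1))
    x0,y0=(q-[55,50]).astype(int); k=5 if 0 else 3.5
    cr=cv2.resize(im["pixels"][y0:y0+110,x0:x0+110],(400,400),interpolation=cv2.INTER_CUBIC); s=400/110
    # expected tip corners at several forward distances
    for fwd,col in((.004,(255,0,0)),(.017,(255,0,255)),(.030,(0,255,255))):
        for z in(.02125,.03575,-.02125,-.03575):
            for y in(-.011,.011):
                p=proj(im,o["tool_pos"]+r.apply([fwd,y,z]))[0]
                cv2.circle(cr,tuple(int(v) for v in (p-[x0,y0]+.5)*s),2,col,-1)
    out.append(cr)
cv2.imwrite("pics/tips.png",np.hstack(out))
E
```

```text
t 4.67 tcp chute mm [-92.1 -20.1 169.8] F chute [ 0.1 -0.8] -0.3 open mm 42.5 rot err deg [-0. -0. -0.] tips 0.017
scene [260.8 153.6]
top [243.7 182. ]
```

View pics/tips.png

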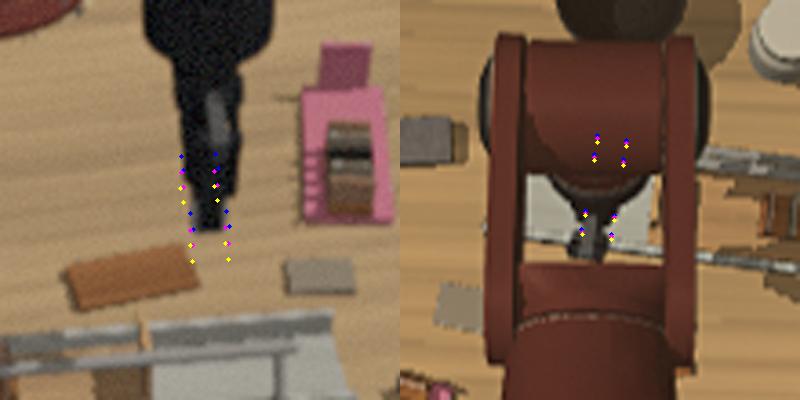

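The finger above the rail (scene crop around (210,232)) ends about where predicted, or a few mm short of it. I'll use TCP z 54 mm, which is safe for the whole range of tip lengths.

Request:
{"api": "step_arm", "payload": {
  "moves": [
    [[1.5,0,-0.5],[0,0,0],0.5],
    [[3.5,0,-0.5],[0,0,0],0.5],
    [[5,0,-0.5],[0,0,0],0.5],
    [[6.5,0,-0.5],[0,0,0],0.5],
    [[7.5,0,-0.5],[0,0,0],0.5],
    [[8.5,0,-0.5],[0,0,0],0.5],
    [[9.5,0,-0.5],[0,0,0],0.5],
    [[10.5,0,-0.5],[0,0,0],0.5],
    [[11.6,0,-0.5],[0,0,0],0.5],
    [[11.6,0,-0.5],[0,0,0],0.5]
  ]
}}

```text
t: 5.6
tool_pos: [0.5574, 0.0872, 0.0528]
tool_rot: [0.096, 1.57, -0.095]
contact_force: [-1.4, -0.5, -0.4]
opening: 0.0427
```

```bash
cat > look.py <<'E'
import sys
from h import *
o,r=tell()
out=[]
for c in("scene","top"):
    im=cams.get_image(c)
    q=proj(im,chute2w([float(sys.argv[2])/1e3,.02,.04]))[0]
    x0,y0=np.maximum((q-[55,60]).astype(int),0)
    out.append(cv2.resize(im["pixels"][y0:y0+120,x0:x0+110],(400,436),interpolation=cv2.INTER_CUBIC))
cv2.imwrite(f"pics/{sys.argv[1]}.png",np.hstack(out))
E
python3 look.py d1 -80
```

```text
t 5.6 tcp chute mm [-93.1 -26.   52.8] F chute [ 0.7 -1.3] -0.4 open mm 42.7 rot err deg [ 0.1 -0.1 -0. ] tips 0.017
```

View pics/d1.png

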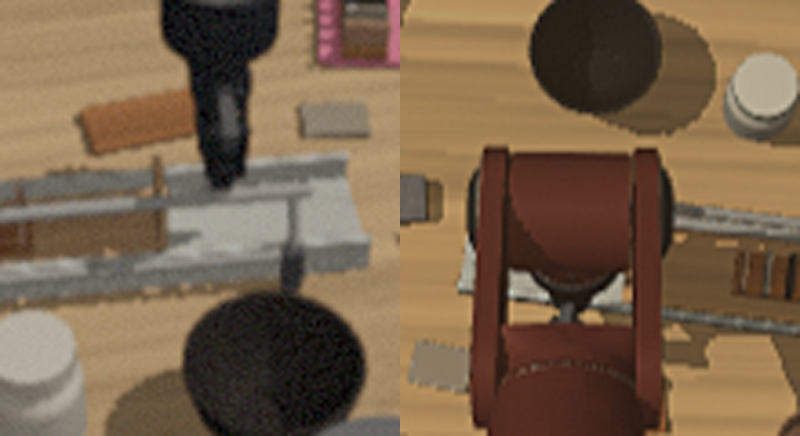

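Request:
{"api": "step_arm", "payload": {
  "moves": [
    [[0,0,0],[0,0,0],0.59],
    [[0,0,0.5],[0,0,0],0.59],
    [[0,0,1.2],[0,0,0],0.59],
    [[0,0,1.9],[0,0,0],0.59],
    [[0,0,2.6],[0,0,0],0.59],
    [[0,0,3.3],[0,0,0],0.59],
    [[0,0,4],[0,0,0],0.59],
    [[0,0,4.8],[0,0,0],0.59],
    [[0,0,5.6],[0,0,0],0.59],
    [[0,0,5.6],[0,0,0],0.59]
  ]
}}

```text
t: 6.53
tool_pos: [0.6137, 0.08, 0.053]
tool_rot: [0.096, 1.572, -0.095]
contact_force: [-4.4, -0.3, -2.1]
opening: 0.0503
```

```bash
python3 look.py d2 0
```

```text
t 6.53 tcp chute mm [-92.9  30.7  53. ] F chute [ 0.9 -4.3] -2.1 open mm 50.3 rot err deg [ 0.1 -0.2 -0. ] tips 0.017
```

View pics/d2.png

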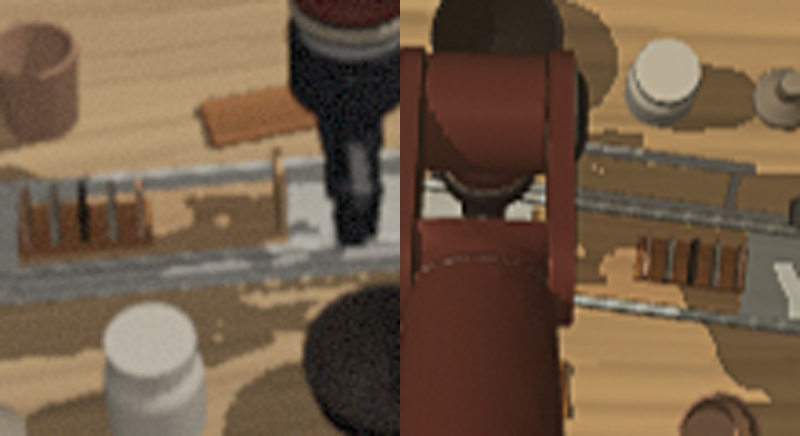

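```bash
cat > ang.py <<'E'
from h import *
ims={c:cams.get_image(c) for c in("scene","top")}
for c,im in ims.items():
    for e in finder.tip_of(c,"rail_inner")[:2]:
        b=[]
        for th in np.arange(0,1.3,.05):
            P=[.115,.048+.044*np.sin(th-.443),.028+.044*np.cos(th-.443)]
            b.append((np.linalg.norm(proj(im,chute2w(P))[0]-e["at"]),round(th,2)))
        print(c,round(e["conf"],2),np.round(e["at"],1),"best (px err, angle)",min(b))
    print(" plate",[(w2chute(onz(im,e["at"],.03))*1e3).round() for e in finder.tip_of(c,"push_plate")[:3]],"carrier",[(w2chute(onz(im,e["at"],.01))*1e3).round() for e in finder.tip_of(c,"carrier")[:4]])
tell()
px=ims["scene"]["pixels"]; q=proj(ims["scene"],chute2w([.08,.03,.05]))[0].astype(int)
cr=px[q[1]-55:q[1]+55,max(q[0]-75,0):q[0]+75]
ov=cv2.resize(cr,(750,550),interpolation=cv2.INTER_CUBIC)
cv2.imwrite("pics/ang_%d.png"%int(ctrl.get_obs()["t"]*10),ov)
E
python3 ang.py; ls pics
```

```text
scene 0.71 [170.9 226.7] best (px err, angle) (np.float64(2.0441628104028347), np.float64(1.25))
 plate [array([-250., -346.,   30.]), array([ 35., 166.,  30.]), array([ 414., -178.,   30.])] carrier [array([ 334., -214.,   10.]), array([28., -4., 10.]), array([-234., -250.,   10.])]
top 0.82 [312.9 165.2] best (px err, angle) (np.float64(6.034819744346954), np.float64(1.25))
 plate [array([-58.,   1.,  30.]), array([ 420., -193.,   30.]), array([-261., -353.,   30.])] carrier [array([28.,  4., 10.]), array([ 342., -229.,   10.]), array([-242., -259.,   10.]), array([-2., -5., 10.])]
t 7.03 tcp chute mm [-93.3  30.9  54.8] F chute [ 0.9 -5.3] -3.2 open mm 50.3 rot err deg [ 0.1  0.  -0. ] tips 0.017
ang_70.png
d1.png
d2.png
scene0.png
scene1.png
tips.png
top0.png
top1.png
```

Request:
{"api": "step_arm", "payload": {
  "moves": [
    [[0.1,-0.3,-0.2],[0,0,0],0.59],
    [[0.1,-0.6,-0.4],[0,0,0],0.59],
    [[0.1,-0.9,-0.4],[0,0,0],0.59],
    [[0.1,-1.2,-0.4],[0,0,0],0.59],
    [[0.1,-1.5,-0.4],[0,0,0],0.59],
    [[0.1,-1.8,-0.4],[0,0,0],0.59],
    [[0.1,-2.1,-0.4],[0,0,0],0.59],
    [[0.1,-2.4,-0.4],[0,0,0],0.59],
    [[0.1,-2.7,-0.4],[0,0,0],0.59],
    [[0.1,-3,-0.4],[0,0,0],0.59]
  ]
}}

```text
t: 7.87
tool_pos: [0.6064, 0.0512, 0.0538]
tool_rot: [0.097, 1.568, -0.094]
contact_force: [-1.9, 3.6, 0.6]
opening: 0.0505
```

```bash
python3 ang.py; ls pics
```

```text
scene 0.72 [170.1 222.2] best (px err, angle) (np.float64(2.495669362645548), np.float64(1.05))
 plate [array([-248., -350.,   30.]), array([-47., -21.,  30.]), array([ 431., -190.,   30.])] carrier [array([ 336., -212.,   10.]), array([-230., -246.,   10.])]
top 0.66 [315.  164.7] best (px err, angle) (np.float64(4.097073966230495), np.float64(1.25))
top 0.29 [177.8 170.1] best (px err, angle) (np.float64(139.8127237514271), np.float64(0.0))
 plate [array([-263., -355.,   30.]), array([-50.,  -3.,  30.]), array([ 420., -194.,   30.])] carrier [array([ 327., -217.,   10.]), array([41.,  4., 10.]), array([-233., -265.,   10.]), array([111.,  82.,  10.])]
t 8.27 tcp chute mm [-62.9  27.   53.8] F chute [ 0.6 -1.8] 0.2 open mm 50.5 rot err deg [ 0.1  0.  -0. ] tips 0.017
ang_70.png
ang_82.png
d1.png
d2.png
scene0.png
scene1.png
tips.png
top0.png
top1.png
```

View pics/ang_82.png

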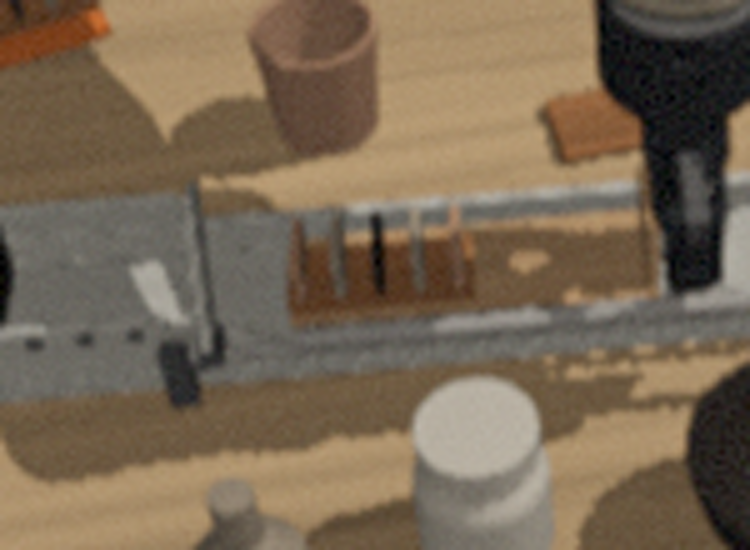

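```bash
cat > gate.py <<'E'
import sys
from h import *
im=cams.get_image(sys.argv[1])
q=proj(im,chute2w([float(sys.argv[2])/1e3,.03,.05]))[0].astype(int)
x0,y0=max(q[0]-75,0),q[1]-55;k=5
cr=im["pixels"][y0:y0+110,x0:x0+150]
cr=cv2.resize(cr,(cr.shape[1]*k,550),interpolation=cv2.INTER_CUBIC)
for th,col in((0,(0,0,255)),(.85,(0,255,255)),(1.05,(255,0,255)),(1.25,(255,255,0))):
    def pt(y,z,x):
        a,b=y-.048,z-.028;P=[x,.048+a*np.cos(th)+b*np.sin(th),.028-a*np.sin(th)+b*np.cos(th)]
        return tuple(int(v) for v in (proj(im,chute2w(P))[0]-[x0,y0]+.5)*k)
    cv2.line(cr,pt(.029,.068,-.145),pt(.029,.068,.115),col,1)
    cv2.polylines(cr,[np.array([pt(-.035,.025,.16),pt(-.035,.051,.16),pt(.035,.051,.16),pt(.035,.025,.16)])],True,col,1)
cv2.imwrite(f"pics/{sys.argv[3]}.png",cr)
E
python3 gate.py scene 80 g1
```

```text
(no output)
```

View pics/g1.png

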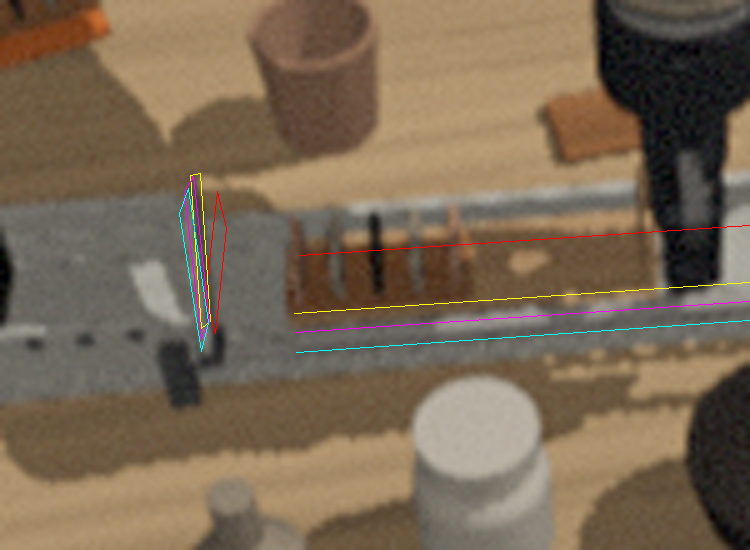

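The gate panel at (200,180..330) sits between the 1.05 and 1.25 outlines, so it is open. The finger has reached the plate. Now I'll push.

Request:
{"api": "step_arm", "payload": {
  "moves": [
    [[0,-0.6,0],[0,0,0],0.59],
    [[0,-1.2,0],[0,0,0],0.59],
    [[0,-1.8,0],[0,0,0],0.59],
    [[0,-2.4,0],[0,0,0],0.59],
    [[0,-3,0],[0,0,0],0.59],
    [[0,-3.6,0],[0,0,0],0.59],
    [[0,-4.2,0],[0,0,0],0.59],
    [[0,-4.8,0],[0,0,0],0.59],
    [[0,-5.4,0],[0,0,0],0.59],
    [[0,-6,0],[0,0,0],0.59]
  ]
}}

```text
t: 9.15
tool_pos: [0.599, -0.0095, 0.0538]
tool_rot: [0.096, 1.568, -0.095]
contact_force: [-2.2, 4.2, 0.5]
opening: 0.0501
```

```bash
python3 ang.py; python3 gate.py scene 110 g2
```

```text
scene 0.9 [173.7 223.1] best (px err, angle) (np.float64(1.0830846732222723), np.float64(1.1))
 plate [array([ 19., -22.,  30.]), array([ 425., -188.,   30.]), array([-236., -346.,   30.])] carrier [array([ 1., 12., 10.]), array([91.,  6., 10.]), array([-230., -255.,   10.])]
top 0.89 [313.1 168.1] best (px err, angle) (np.float64(5.758246156691325), np.float64(1.0))
 plate [array([ 416., -187.,   30.]), array([15.,  3., 30.]), array([-261., -350.,   30.])] carrier [array([100.,  -1.,  10.]), array([-244., -270.,   10.]), array([-188., -107.,   10.]), array([ 341., -224.,   10.])]
t 9.55 tcp chute mm [-2.7 27.1 53.7] F chute [ 0.8 -1.2] -0.7 open mm 50.5 rot err deg [0.1 0.  0. ] tips 0.017
```

View pics/g2.png

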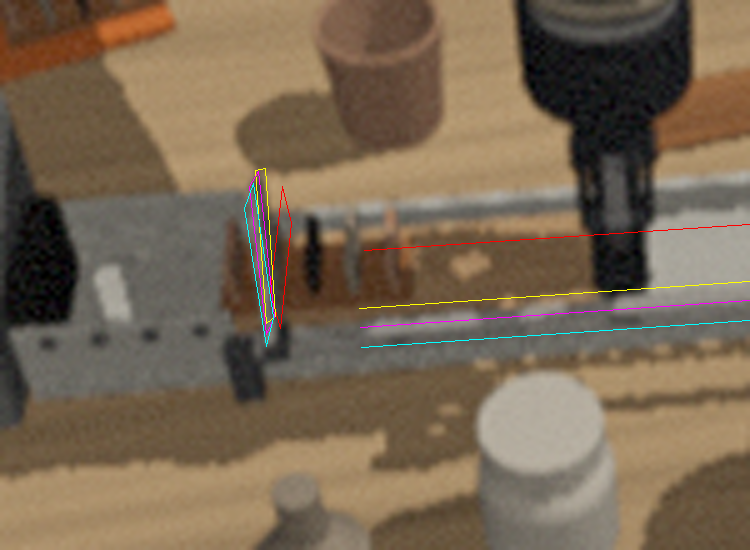

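The first tiles have passed under the open gate (tip at (255,180)). Continuing.

Request:
{"api": "step_arm", "payload": {
  "moves": [
    [[0,-0.6,0],[0,0,0],0.59],
    [[0,-1.2,0],[0,0,0],0.59],
    [[0,-1.8,0],[0,0,0],0.59],
    [[0,-2.4,0],[0,0,0],0.59],
    [[0,-3,0],[0,0,0],0.59],
    [[0,-3.6,0],[0,0,0],0.59],
    [[0,-4.2,0],[0,0,0],0.59],
    [[0,-4.8,0],[0,0,0],0.59],
    [[0,-5.4,0],[0,0,0],0.59],
    [[0,-6,0],[0,0,0],0.59]
  ]
}}

```text
t: 10.43
tool_pos: [0.592, -0.0691, 0.0538]
tool_rot: [0.095, 1.567, -0.095]
contact_force: [0.3, 4.0, -0.2]
opening: 0.0504
```

Request:
{"api": "step_arm", "payload": {
  "moves": [
    [[0,-0.2,0],[0,0,0],0.59],
    [[0,-0.4,0],[0,0,0],0.59],
    [[0,-0.6,0],[0,0,0],0.59],
    [[0,-0.8,0],[0,0,0],0.59],
    [[0,-1,0],[0,0,0],0.59],
    [[0,-1.1,0],[0,0,0],0.59],
    [[0,-1.2,0],[0,0,0],0.59],
    [[0,-1.3,0],[0,0,0],0.59],
    [[0,-1.4,0],[0,0,0],0.59],
    [[0,-1.5,0],[0,0,0],0.59]
  ]
}}

```text
t: 11.27
tool_pos: [0.5903, -0.084, 0.0539]
tool_rot: [0.095, 1.567, -0.095]
contact_force: [1.3, 4.5, -1.6]
opening: 0.0507
```

```bash
python3 ang.py
```

```text
scene 0.77 [171.1 221.5] best (px err, angle) (np.float64(1.5342272422140508), np.float64(1.0))
 plate [array([ 94., -15.,  30.]), array([-250., -359.,   30.]), array([ 417., -177.,   30.])] carrier [array([-235., -257.,   10.]), array([172.,  -6.,  10.]), array([137., 165.,  10.])]
 plate [array([ 426., -194.,   30.]), array([-189., -107.,   30.]), array([126., 162.,  30.])] carrier [array([-237., -257.,   10.]), array([ 335., -223.,   10.]), array([181.,  -0.,  10.])]
t 11.67 tcp chute mm [73.  27.6 53.9] F chute [-3.  -0.2] -0.5 open mm 50.6 rot err deg [0.1 0.1 0. ] tips 0.017
```

Request:
{"api": "step_arm", "payload": {
  "moves": [
    [[0,-0.1,0],[0,0,0],0.59],
    [[0,-0.2,0],[0,0,0],0.59],
    [[0,-0.3,0],[0,0,0],0.59],
    [[0,-0.4,0],[0,0,0],0.59],
    [[0,-0.4,0],[0,0,0],0.59],
    [[0,-0.5,0],[0,0,0],0.59],
    [[0,-0.5,0],[0,0,0],0.59],
    [[0,-0.5,0],[0,0,0],0.59],
    [[0,-0.5,0],[0,0,0],0.59],
    [[0,-0.5,0],[0,0,0],0.59]
  ]
}}

```text
t: 12.5
tool_pos: [0.59, -0.086, 0.054]
tool_rot: [0.101, 1.567, -0.092]
contact_force: [3.1, 13.5, 2.2]
opening: 0.0504
```

```bash
python3 -c "
from h import *
tell()"; python3 gate.py scene 200 g3
```

```text
t 12.5 tcp chute mm [74.7 27.6 54. ] F chute [-13.8   1.4] 2.2 open mm 50.4 rot err deg [ 0.   0.1 -0.3] tips 0.017
```

View pics/g3.png

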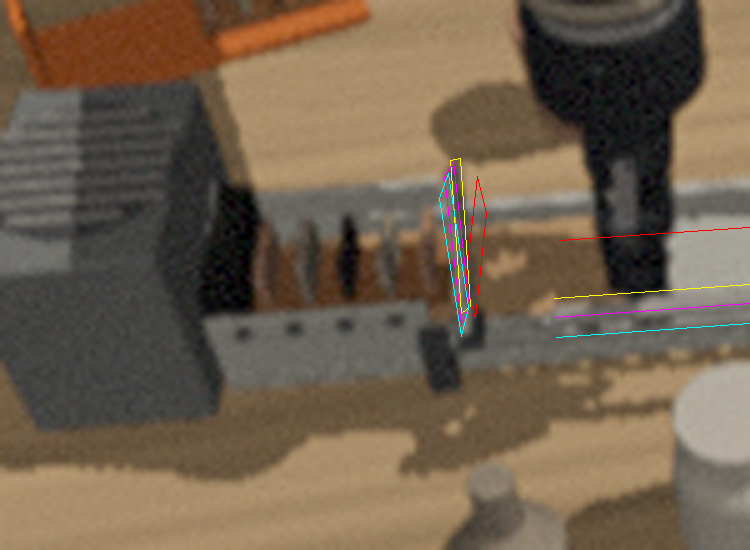

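The force rose to 13.8 N, and travel stopped at TCP x 74.7 (75 expected). The tiles are past the gate against the stop. Now I'll back off slightly and let the gate down.

Request:
{"api": "step_arm", "payload": {
  "moves": [
    [[0,0.2,0],[0,0,0],0.59],
    [[0,0.5,0],[0,0,0],0.59],
    [[0,0.7,-0.3],[0,0,0],0.59],
    [[0,0.7,-0.9],[0,0,0],0.59],
    [[0,0.7,-1.5],[0,0,0],0.59],
    [[0,0.7,-2.1],[0,0,0],0.59],
    [[0,0.7,-2.7],[0,0,0],0.59],
    [[0,0.7,-3.3],[0,0,0],0.59],
    [[0,0.7,-3.9],[0,0,0],0.59],
    [[0,0.7,-4.5],[0,0,0],0.59]
  ]
}}

```text
t: 13.38
tool_pos: [0.5455, -0.0735, 0.054]
tool_rot: [0.101, 1.567, -0.092]
contact_force: [0.1, -1.1, -1.0]
opening: 0.0505
```

Request:
{"api": "step_arm", "payload": {
  "moves": [
    [[0,0,-0.5],[0,0,0],0.59],
    [[0,0,-0.9],[0,0,0],0.59],
    [[0,0,-0.9],[0,0,0],0.59],
    [[0,0,-0.9],[0,0,0],0.59],
    [[-1,0,-0.9],[0,0,0],0.59],
    [[-3,0,-0.9],[0,0,0],0.59],
    [[-6,0,-0.9],[0,0,0],0.59],
    [[-9,0,-0.9],[0,0,0],0.59],
    [[-12,0,-0.9],[0,0,0],0.59],
    [[-15,0,-0.9],[0,0,0],0.59]
  ]
}}

```text
t: 14.22
tool_pos: [0.5364, -0.0733, 0.2064]
tool_rot: [0.101, 1.566, -0.092]
contact_force: [-0.0, -0.3, -0.2]
opening: 0.0502
```

```bash
python3 -c "
from h import *
tell()"; python3 gate.py scene 180 g4
```

```text
t 14.22 tcp chute mm [ 68.7 -27.2 206.4] F chute [0.3 0. ] -0.2 open mm 50.2 rot err deg [ 0.   0.2 -0.3] tips 0.017
```

View pics/g4.png

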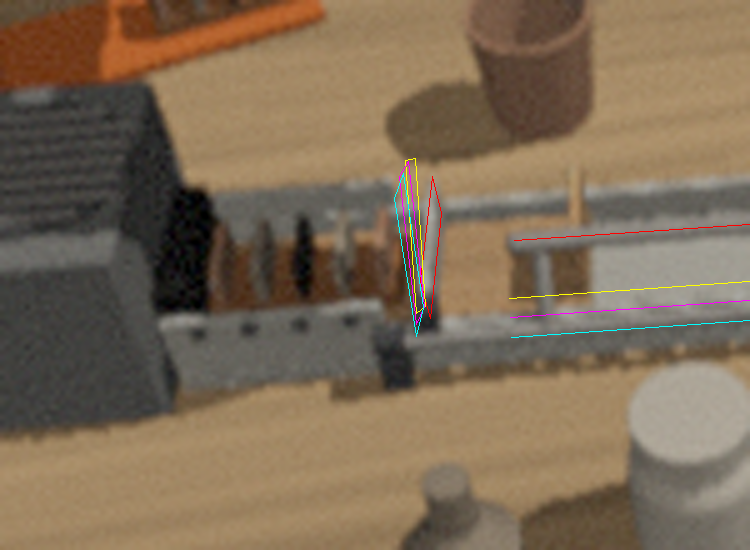

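The rail is back on the "shut" line at (515..750, 240..225), the gate is behind the last tile, and the tiles are against the stop. The hand is clear, 0.2 m up.

```bash
python3 -c "
from h import *
for c,z in(('scene',.03),('top',.03)):
    im=cams.get_image(c); print(c,[(w2chute(onz(im,e['at'],z))*1e3).round() for e in finder.tip_of(c,'push_plate')[:3]],[(w2chute(onz(im,e['at'],.01))*1e3).round() for e in finder.tip_of(c,'carrier')[:4]])
tell(); print(ctrl.finish_job())"
```

```text
scene [array([ 419., -184.,   30.]), array([-251., -349.,   30.]), array([ 92., -18.,  30.])] [array([ 337., -216.,   10.]), array([172., -13.,  10.]), array([-237., -256.,   10.]), array([128., -20.,  10.])]
top [array([ 417., -192.,   30.]), array([-260., -356.,   30.]), array([86.,  4., 30.])] [array([-235., -259.,   10.]), array([ 329., -224.,   10.]), array([174.,  -2.,  10.])]
t 14.57 tcp chute mm [ 68.6 -28.2 202.3] F chute [0.8 0.1] -0.1 open mm 50.3 rot err deg [ 0.  -0.1 -0.4] tips 0.017
the job is handed in; nothing more can be done
None
```

The carrier is home against the end stop with the gate shut behind the tiles, and the job was handed in at about 14.6 s of the 53 s allowed.

One finger pushed the rail outwards and held the gate at about 1.0–1.1 rad. The other pushed the carrier by its plate until it met the stop. I then backed off 7 mm, let the rail come back in, and lifted the hand clear.

**Last checks:**
- **Carrier home:** the push force rose to about 14 N, with the finger where I expected it for the home position. The trained networks put the carrier origin at chute x 172–174 mm (176 expected) and the plate at 86–92 mm (86 expected).
- **Gate shut:** in the last picture the rail lies on its shut line and the gate is behind the last tile. The force on the tool was about zero.

**Disagreements:**
- The gate angle read from the two cameras differed by up to 0.2 rad. The overlay on the picture settled it as open, well above 0.85 rad.
- Just after the first push the gate was close to its upper stop (1.25 rad), so I eased it back 4 mm before moving the carrier.
- The chute position fit was off by a few millimetres sideways.

I did not measure the bystanders again at the end. No unexpected contact force showed up along the way.

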